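Clamp the blue-lidded transport case with its draw latch

TASK

Close the draw latch of the transport case with the blue lid: flip its raised wire loop over so that the loop's bar lies behind the hooked keeper on the lid, then swing the red lever back and press it down past centre until it snaps flat and the lid is drawn in. Do not touch the case with the green lid.

Things in the scene. Friction and masses are not known exactly. Their poses are not given: they have to be found in the camera images.
- blue_case_keeper (a point): Seat of the loop's bar behind the keeper, a dark steel hook plate (30 mm wide, 19 high, 5 thick) on the flat top of the blue lid; the bar must lie on its +x side. The point is the bar's centre line when clamped, 10 mm above the case's flat top (120 mm above the bench). Axes: +x from the lever across the seam to the lid, z up, y along the bar. It moves with the lid.
- blue_case_bar (a point): Centre of the yellow bar (8 mm thick, 48 long, along the keeper's y) at the end of a wire loop 94.5 mm long, pinned to the lever 16 mm from its pivot. It starts about upright, 45 mm above the lever's end. Tipped over 20 degrees it falls by its weight, over the keeper, onto the lid behind it (bar centre 4 mm above the lid, up to 10 mm beyond the seat) if the lever is upright or leans to the keeper.
- blue_case_lever_end (a point): Middle of the free end of the red lever (26 mm wide, 5 thick, between the loop's wires, 48 mm apart). It hinges about the keeper's y on a pivot 14 mm above the case's flat top and, with the lid free, 82 mm from the keeper point along its -x; this end is 62 mm from the pivot. It starts about upright; home, it points along the keeper's -x, this end 18 mm above the case's top.
- blue_case_lever (a joint): Angle of the red lever: 0 = flat, snapped home; 1.57 = upright; at most 1.92, leaning to the keeper. Friction keeps it where it is left; with the loop hooked, pushing its end takes up to about 3 N, and near flat (below about 0.2) it is past centre and is drawn home.
- blue_case_lid (a joint): Gap of the blue lid (56 mm thick, 200 wide, 120 high) on its springy gasket (about 5 N per mm): 0.005 m when free, 0.001 to 0.002 m when clamped. The rest of the case is a white shell, 130 mm along x, fixed to the bench.
- green_case: Bystander: a case like the first with the same latch, also open, but with a green lid; 190 mm by 200 mm, 120 mm high, its raised loop reaching 245 mm. Origin at the centre of its underside; its x points from lever to lid. To be left untouched.

How it is judged (in metres and radians):
On the way:
1. the bar of the loop lies behind the keeper while the lever is still up (x of blue_case_bar in the frame of blue_case_keeper between -0.004 and 0.016 m and z of blue_case_bar in the frame of blue_case_keeper below 0.004 m and value of joint blue_case_lever above 0.6 rad), for 0.2 s.
At the end, for the whole second after the job is handed in: The red lever is flat (within 0.12 rad of home), the bar sits behind the keeper (within 9 mm of its seat) and the lid is drawn in to a gap under 3.5 mm (value of joint blue_case_lever below 0.12 rad and distance between blue_case_bar and blue_case_keeper below 0.009 m and value of joint blue_case_lid below 0.0035 m); the robot touches nothing.
It fails at once if the robot touches the case with the green lid (contact force between green_case and the arm above 1 N or contact force between green_case and the fingers above 1 N).
It also fails if it takes over 38 s, if anything falls off the work surface, if the arm or the gripper's body presses on something with over 40 N, if the wrist force passes 120 N, or if a joint passes its speed limit or range.

ROBOT

A 7-joint arm with a two-finger parallel gripper is mounted at the origin on the work surface. World frame = base frame: x ahead of the robot, y to its left, z up, the work surface at z = 0. Lengths are in mm, angles in rad, forces in N, time in s.
With the tool pointing down it reaches from about 425 to 875 mm from the base axis. Payload 9.9 kg.
Tool frame: the origin (TCP) lies between the finger pads; the fingertips stand 14 mm ahead of it and the grasp point (between the pads) lies 5 mm behind it; z points along the fingers, y is the line along which they close (so a half turn about z gives the same grasp; the last joint's range is limited). The gripper opens to 85 mm and grips with 20 to 120 N. Pads are 22 mm wide; open, the fingers measure 114 mm over their backs; the gripper's body (76 mm by 85 mm) begins 54 mm behind the grasp point. The pads swing forward as they close: fully open they stand 13 mm farther back than shut.
Start: joints at [1.103, 0.576, 0.025, 1.437, -0.015, 1.129, -0.057], TCP at [252.756, -625.894, 215.889] pointing down, gripper open.
Joint ranges: [-2.76, 2.76], [-0.34, 2.15], [-1.52, 1.57], [0.19, 2.46], [-1.09, 4.23], [0.17, 1.99], [-2.82, 2.82]. Speed limits (rad/s): [2.22, 2.22, 3.01, 3.01, 3.14, 3.14, 3.14].

INTERFACE

Orientations are given as a unit quaternion [x, y, z, w].
In Python, from plant import arm gives the robot as it stands.
- The arm moves only by the tool drive_tool, never from a script. Its argument "series" is one flat list of numbers, 6 for each row, row after row: the shift along the tool's x, y, z in m, then the turn, a rotation vector about the tool's x, y, z in degrees. A call has 1 to 12 rows; each row is the pose to reach, as a shift and turn from the pose commanded when the call began, along the tool's axes at that moment; what a row does not reach only later rows make up. A row lasts 1/10 s, in which the tool goes at most 50 mm and 8.59 degrees, less where a joint would pass 70% of its speed; a pose out of reach is approached as far as the arm can. A call with a gripper value outside its range is refused whole. "fingers" is the closure, from 0 (fully open) to 1 (shut), set as the call begins (left out, the last holds). The fingers move at their own pace and stop on an object; the grip force is fixed at half the most. Time passes only in rows, so rows that repeat a pose let the fingers close. It gives the time, the measured TCP pose, the force, the opening and the grip force at its end, in the units of the state.
- arm.read_state(): the state, without advancing time (a new reading comes with each control period).
- arm.snapshot(name): name is "scene" or "top" or "wrist"; returns the picture (384x512x3 uint8, red, green, blue); there is no depth.
- arm.camera_info(name): a dict with "fx", "fy", "cx", "cy" (pixels), "extrinsics" (4x4, takes a point from world to camera coordinates). Camera axes: x right, y down, z forward; pixel columns grow to the right and rows downward; lengths in mm; the calibration is good to about 2 mm. A picture is of the moment at which its call begins: read the wrist's pose just before it. camera_info takes no time and is no camera call; for the wrist camera it gives the pose at the moment of the call.
- arm.sign_off(): hands the job in; it is judged then, once.
The state is a dict: "time": time; "qpos": joint angles; "dq": joint speeds; "joint_torque": joint torques, N m; "tool_pos": TCP position; "ee_rot": TCP orientation; "ft_force": force on the tool from outside, world axes, zero at the start; "moment": the same for the moment, N m; "grip_width": finger opening in mm; "gripper_force": force on a finger pad.
Only numpy, scipy, OpenCV 4.12 (cv2) and the standard library are available. Lean on these libraries where they do the work, as an engineer would, in place of code of your own. Each camera call takes 0.05 s, during which the arm holds its last target. There are 200 camera calls.

## Working session

There is one attempt and no reset: what is moved stays moved. The work goes in short steps, Python scripts to look and compute and a tool call to move; the robot and the scene stay as the last step left them, time stands still between calls to the robot, and variables do not carry over. Pictures are saved under pics/ and viewed, at most 10 in all, crops included, and the job is handed in when it is done.

Besides the shell and the picture viewer there is one more tool, called after "Call:" by a JSON object that holds its "op" and its "data". drive_tool: Moves the arm, as the interface text tells. Its arguments: {"type":"object","properties":{"series":{"type":"array"},"fingers":{"type":"number"}},"required":["series"]}

```bash
mkdir -p pics; ls
cat > h.py <<'E'
import numpy as np, cv2
from plant import arm
from scipy.spatial.transform import Rotation as R
def snap(n,f):
    i=arm.camera_info(n); p=arm.snapshot(n); cv2.imwrite('pics/'+f,cv2.cvtColor(p,cv2.COLOR_RGB2BGR)); np.savez('pics/'+f+'.npz',p=p,E=np.array(i['extrinsics']),k=[i[c] for c in('fx','fy','cx','cy')]); return p
def ray(f,uv):
    d=np.load('pics/'+f+'.npz'); fx,fy,cx,cy=d['k']; E=d['E']
    r=E[:3,:3].T@np.array([(uv[0]-cx)/fx,(uv[1]-cy)/fy,1]); return -E[:3,:3].T@E[:3,3], r/np.linalg.norm(r)
def plane(f,uv,z):
    o,r=ray(f,uv); return o+r*(z-o[2])/r[2]
def tri(*a):
    A=0;b=0;L=[]
    for f,uv in a:
        o,r=ray(f,uv);P=np.eye(3)-np.outer(r,r);A=A+P;b=b+P@o;L.append((o,r))
    x=np.linalg.solve(A,b); return x,[float(np.linalg.norm(np.cross(x-o,r))) for o,r in L]
def proj(f,X):
    d=np.load('pics/'+f+'.npz'); fx,fy,cx,cy=d['k']; E=d['E']; c=E[:3,:3]@X+E[:3,3]; return c[0]/c[2]*fx+cx,c[1]/c[2]*fy+cy
E
python3 - <<'E'
from h import *
np.set_printoptions(precision=2,suppress=True)
a=snap('scene','s0.png'); b=snap('top','t0.png')
cv2.imwrite('pics/st.png',cv2.resize(cv2.cvtColor(np.vstack([a,b]),cv2.COLOR_RGB2BGR),None,fx=.78,fy=.78))
for n in('scene','top'):
    i=arm.camera_info(n); E=np.array(i['extrinsics']); print(n,i['fx'],-E[:3,:3].T@E[:3,3],E[2,:3])
s=arm.read_state(); print(s)
E
```

```text
pics
scene 413.9018223162837 [ 835.48 -342.46  769.3 ] [-0.39  0.4  -0.83]
top 482.8840518408423 [ 482.37  -32.55 1059.33] [ 0.03  0.   -1.  ]
{'time': 0.1, 'qpos': array([ 1.1 ,  0.58,  0.02,  1.44, -0.01,  1.13, -0.06]), 'dq': array([ 0., -0.,  0., -0., -0., -0., -0.]), 'joint_torque': array([  0.01, -76.73,   2.26, -28.66,   0.02,   0.01,   0.  ]), 'tool_pos': array([ 252.6 , -625.5 ,  215.12]), 'ee_rot': array([ 0.98,  0.19, -0.  , -0.  ]), 'ft_force': array([-0.4,  0.2, -0.3]), 'moment': array([-0.  ,  0.  ,  0.01]), 'gripper_force': 0.0, 'grip_width': 85.37809786307754}
```

View pics/st.png

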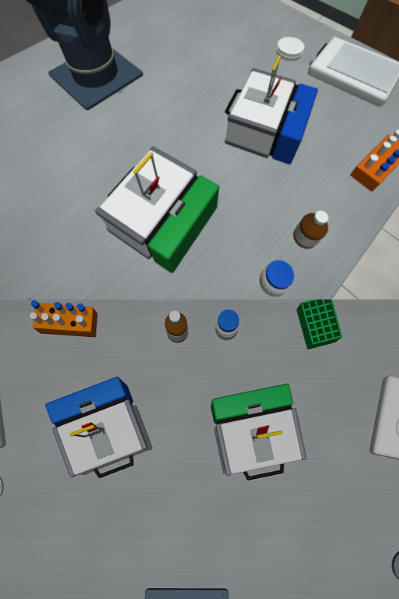

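The view shows both cases: the blue one on the robot's left (top view, full-resolution about (125,165)) and the green one on the right. Next I measure the blue latch.

Run:
```python
from h import *
np.set_printoptions(precision=1,suppress=True)
ims=[]
for f,(x0,y0,x1,y1) in (('s0.png',(280,30,420,220)),('t0.png',(45,85,205,245))):
    im=cv2.imread('pics/'+f); hsv=cv2.cvtColor(im,cv2.COLOR_BGR2HSV)
    for n,lo,hi in(('yel',(18,120,90),(35,255,255)),('red',(0,150,60),(8,255,255)),('red2',(172,150,60),(180,255,255)),('blue',(105,150,50),(125,255,255))):
        m=cv2.inRange(hsv,lo,hi); k=np.zeros_like(m); k[y0:y1,x0:x1]=m[y0:y1,x0:x1]
        for c in cv2.findContours(k,0,2)[0]:
            if cv2.contourArea(c)>8: print(f,n,cv2.contourArea(c),cv2.boxPoints(cv2.minAreaRect(c)).tolist() if n!='blue' else cv2.approxPolyDP(c,3,True)[:,0].tolist())
    c=im[y0:y1,x0:x1]; ims.append(cv2.resize(c,(400,int(400*c.shape[0]/c.shape[1])),interpolation=cv2.INTER_CUBIC))
h=max(i.shape[0] for i in ims)
cv2.imwrite('pics/c0.png',np.hstack([cv2.copyMakeBorder(i,0,h-i.shape[0],0,0,0) for i in ims]))
```

```text
s0.png yel 66.5 [[347.8865661621094, 89.50515747070312], [356.5876159667969, 69.92784118652344], [360.3917541503906, 71.61856079101562], [351.6907043457031, 91.19587707519531]]
s0.png red 18.0 [[346.24609375, 121.56922912597656], [358.6768798828125, 99.81538391113281], [360.1845703125, 100.67692565917969], [347.7537841796875, 122.43077087402344]]
s0.png blue 2513.0 [[388, 108], [380, 113], [375, 129], [383, 127], [377, 144], [369, 143], [349, 200], [368, 209], [373, 207], [386, 178], [405, 113]]
t0.png yel 108.0 [[88.875244140625, 171.0475311279297], [119.39802551269531, 159.41981506347656], [121.02970886230469, 163.70298767089844], [90.50692749023438, 175.33070373535156]]
t0.png red 14.5 [[104.42466735839844, 161.46575927734375], [116.58905029296875, 156.90411376953125], [117.65754699707031, 159.75341796875], [105.4931640625, 164.3150634765625]]
t0.png blue 2605.5 [[163, 112], [148, 99], [58, 134], [69, 159], [104, 145], [100, 134], [114, 128], [123, 138], [159, 124], [169, 131]]
```

View pics/c0.png

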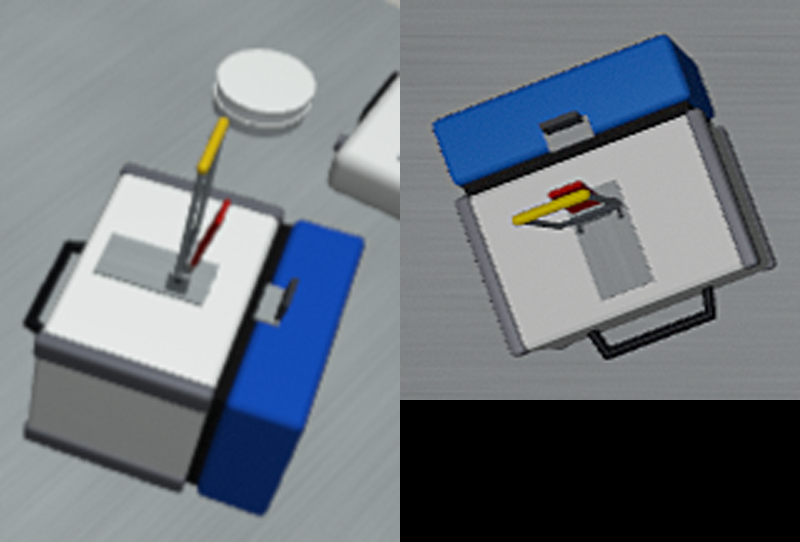

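The crop shows the blue latch: bar yellow at top (105,167) and scene (354,80), red lever leaning a bit toward the keeper, keeper hook at about top (111,134) and scene (383,135). I triangulate these.

Run:
```python
from h import *
np.set_printoptions(precision=1,suppress=True)
B1,e1=tri(('s0.png',(349.8,90.4)),('t0.png',(89.7,173.2)));B2,e2=tri(('s0.png',(358.5,70.8)),('t0.png',(120.2,161.6)))
B1b,f1=tri(('s0.png',(349.8,90.4)),('t0.png',(120.2,161.6)));B2b,f2=tri(('s0.png',(358.5,70.8)),('t0.png',(89.7,173.2)))
print('bar',B1,e1,B2,e2,'|',B1b,f1,B2b,f2)
C,e=tri(('s0.png',(354.1,80.6)),('t0.png',(104.9,167.4)));print('bar c',C,e)
L,e=tri(('s0.png',(358.5,101.)),('t0.png',(112,158)));print('lever end',L,e)
c={n:plane('t0.png',uv,120) for n,uv in dict(FL=(58,134),FR=(150,99),NL=(69,159),NR=(160,125)).items()}
for n in c:print(n,c[n],proj('s0.png',c[n]))
u=c['FL']-c['FR'];u2=c['NL']-c['NR'];print(np.linalg.norm(u),np.linalg.norm(u2),np.degrees(np.arctan2(u[1],u[0])),np.degrees(np.arctan2(u2[1],u2[0])))
k=(c['NL']+c['NR']+c['FL']+c['FR'])/4;print('lid centre',k)
K,e=tri(('s0.png',(383,134.5)),('t0.png',(110.5,132.5)));print('keeper hook',K,e)
# keeper dark pixels
print(plane('t0.png',(101.5,136.5),139),plane('t0.png',(117,130.5),139))
y=c['NL']-c['NR']+u;y[2]=0;y/=np.linalg.norm(y);x=np.array([y[1],-y[0],0])
print('x',x,'y',y)
for n,p in(('bar',C),('B1',B1),('B2',B2),('lever',L),('hook',K),('lidc',k)):print(n,(p-k)@x,(p-k)@y,p[2])
```

```text
bar [524.  258.5 188. ] [9.615876771511443, 9.615876771511592] [550.3 187.1 291.7] [8.118657930675644, 8.118657930675646] | [547.8 195.5 241.5] [0.25361425415880234, 0.25361425415883565] [528.1 246.1 245.3] [0.19596381748706568, 0.19596381748706246]
bar c [537.8 221.  242.8] [0.1825738498354851, 0.18257384983559485]
lever end [557.5 220.8 204.7] [0.31906985910538127, 0.31906985910545826]
FL [611.4 351.7 120. ] (np.float64(406.50165788140566), np.float64(112.33183345816504))
FR [680.6 172.6 120. ] (np.float64(385.08473131048845), np.float64(177.4424832733663))
NL [562.5 329.5 120. ] (np.float64(382.0372435137894), np.float64(106.1328216632814))
NR [629.6 152.6 120. ] (np.float64(357.7359393453539), np.float64(168.45660430621447))
191.99122010352022 189.19068453351022 111.12589655638816 110.75008256086842
lid centre [621.  251.6 120. ]
keeper hook [615.2 247.3 133. ] [3.015201888218406, 3.015201888218654]
[604.2 260.6 139. ] [615.8 231.1 139. ]
x [0.9 0.4 0. ] y [-0.4  0.9  0. ]
bar -88.64861267055018 1.169514924885224 242.82998778044103
B1 -88.11453596208959 41.11965395661034 187.97776000680466
B2 -89.11023593222566 -34.96444112899861 291.695881172966
lever -70.3054480496252 -6.066957063430319 204.6800099876951
hook -6.996925352825001 -1.9561140760877538 133.02226100930525
lidc 0.0 0.0 119.99999999999997
```

```bash
cat >> h.py <<'E'
K0=np.array([621,251.6,0]);YW=np.radians(20.95);CX=np.array([np.cos(YW),np.sin(YW),0]);CY=np.array([-np.sin(YW),np.cos(YW),0])
def case(X,Y,z): return K0+X*CX+Y*CY+np.array([0,0,z])
def shift(P,s=None):
    s=s or arm.read_state(); return R.from_quat(s['ee_rot']).inv().apply(np.array(P)-s['tool_pos'])
def tocase(p): d=np.array(p)-K0; return np.array([d@CX,d@CY,p[2]])
E
python3 - <<'E'
from h import *
np.set_printoptions(precision=2,suppress=True)
s=arm.read_state(); r=R.from_quat(s['ee_rot']); print(r.as_matrix(), np.degrees(np.arctan2(r.as_matrix()[1,0],r.as_matrix()[0,0])))
for P in ([252.6,-625.5,360],[430,-200,360],case(-128,0,360),case(-128,0,242)): print(P,shift(P))
E
```

```text
[[ 0.93  0.37 -0.  ]
 [ 0.37 -0.93  0.  ]
 [-0.   -0.   -1.  ]] 21.991580319260432
[252.6, -625.5, 360] [  -0.01   -0.21 -144.88]
[430, -200, 360] [ 323.82 -328.32 -144.42]
[501.46 205.83 360.  ] [ 542.06 -677.87 -143.92]
[501.46 205.83 242.  ] [ 542.06 -677.69  -25.92]
```

Call:
{"op": "drive_tool", "data": {"series": [0, 0, -0.04, 0, 0, 0, 0, 0, -0.08, 0, 0, 0, 0, 0, -0.12, 0, 0, 0, 0, 0, -0.145, 0, 0, 0, 0.035, -0.035, -0.145, 0, 0, 0, 0.07, -0.07, -0.145, 0, 0, 0, 0.105, -0.105, -0.145, 0, 0, 0, 0.14, -0.14, -0.145, 0, 0, 0, 0.175, -0.175, -0.145, 0, 0, 0, 0.21, -0.21, -0.145, 0, 0, 0, 0.245, -0.245, -0.145, 0, 0, 1, 0.28, -0.28, -0.145, 0, 0, 1], "fingers": 1}}

```text
time: 1.3
tool_pos: [407.7, -259.4, 360.8]
ee_rot: [0.983, 0.182, -0.0, 0.0]
ft_force: [0.8, -1.2, -0.0]
grip_width: 0.2
gripper_force: 0.0
```

Run:
```python
from h import *
np.set_printoptions(precision=3,suppress=True)
s=arm.read_state(); print(s['time'],s['tool_pos'],s['qpos'],s['grip_width'])
for P in ([430,-200,360],case(-128,0,360)): print(shift(P))
```

```text
1.3 [ 407.74  -259.414  360.825] [ 0.561  0.181 -0.113  1.666  0.021  1.296 -0.761] 0.16760411918435794
[ 42.032 -47.528   0.819]
[ 253.876 -400.981    0.793]
```

Call:
{"op": "drive_tool", "data": {"series": [0.022, -0.033, 0, 0, 0, 0, 0.044, -0.067, 0, 0, 0, 0, 0.065, -0.1, 0, 0, 0, 0, 0.086, -0.134, 0, 0, 0, 0, 0.107, -0.167, 0, 0, 0, 0, 0.128, -0.2, 0, 0, 0, 0, 0.15, -0.234, 0, 0, 0, 0, 0.17, -0.267, 0, 0, 0, 0, 0.19, -0.3, 0, 0, 0, 0, 0.21, -0.335, 0, 0, 0, 0, 0.23, -0.37, 0, 0, 0, 0, 0.25, -0.395, 0, 0, 0, 0]}}

```text
time: 2.5
tool_pos: [498.8, 199.6, 360.8]
ee_rot: [0.983, 0.183, -0.0, -0.0]
ft_force: [0.4, 0.5, 0.9]
grip_width: 0.2
gripper_force: 0.0
```

Run:
```python
from h import *
np.set_printoptions(precision=3,suppress=True)
s=arm.read_state(); print(s['time'],s['tool_pos'],s['qpos'],s['ee_rot'])
snap('wrist','w0.png')
for P in (case(-128,0,360),case(-128,0,242),case(-50,0,242)): print(shift(P,s))
```

```text
2.5 [498.829 199.554 360.783] [-0.152  0.289 -0.437  1.538  0.123  1.343 -1.803] [ 0.983  0.183 -0.    -0.   ]
[ 4.717 -4.911  0.785]
[  4.753  -4.834 118.785]
[ 82.753  -4.632 118.76 ]
```

View pics/w0.png

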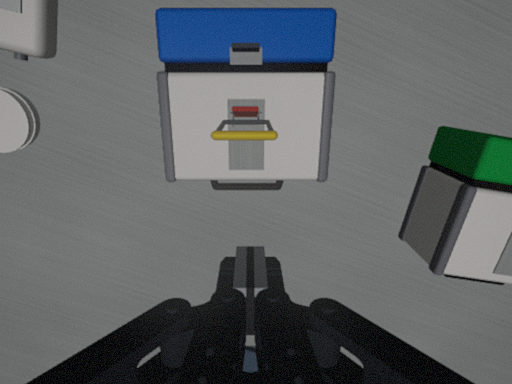

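The wrist picture shows the latch square to the tool: bar centre (244.5,135), lever end (245,110), keeper hook (246,47). I cross-check those against the other views.

Run:
```python
from h import *
np.set_printoptions(precision=1,suppress=True)
def q(n,*a):
    x,e=tri(*a);print(n,tocase(x),np.array(e))
w,t,s='w0.png','t0.png','s0.png'
q('bar',(w,(244.5,135)),(t,(104.9,167.4)),(s,(354.1,80.6)))
q('lever',(w,(245,109)),(t,(112,158)),(s,(358.5,101)))
q('hook',(w,(246,47)),(t,(109.5,133)))
q('hook all',(w,(246,47)),(t,(109.5,133)),(s,(383,134.5)))
for n,uv in(('hookL',(232,47)),('hookR',(260,47)),('FL',(157,10)),('FR',(335,10)),('NL',(162,62)),('NR',(331,62))):print(n,tocase(plane(w,uv,139 if 'hook' in n else 120)))
print('leverz196',tocase(plane(w,(245,109),196)),'bar243',tocase(plane(w,(244.5,135),243)))
```

```text
bar [-88.9  -0.3 244.5] [0.9 1.1 0.5]
lever [-70.5  -2.9 201.3] [2.2 2.5 0.5]
hook [-11.4  -1.4 136.5] [0.4 0.4]
hook all [ -8.4  -0.5 132.1] [2.9 1.5 4.3]
hookL [-12.   13.6 139. ]
hookR [-11.9 -16.  139. ]
FL [ 26.   94.9 120. ]
FR [ 26.6 -96.9 120. ]
NL [-25.9  93.8 120. ]
NR [-25.3 -96.9 120. ]
leverz196 [-71.7  -0.8 196. ] bar243 [-89.5  -1.1 243. ]
```

Call:
{"op": "drive_tool", "data": {"series": [0, -0.003, 0.03, 0, 0, 0, 0, -0.003, 0.06, 0, 0, 0, 0, -0.003, 0.09, 0, 0, 0, 0, -0.003, 0.119, 0, 0, 0, 0.01, -0.003, 0.119, 0, 0, 0, 0.02, -0.003, 0.119, 0, 0, 0, 0.028, -0.003, 0.119, 0, 0, 0, 0.036, -0.003, 0.119, 0, 0, 0, 0.044, -0.003, 0.119, 0, 0, 0, 0.052, -0.003, 0.119, 0, 0, 0, 0.06, -0.003, 0.119, 0, 0, 0, 0.068, -0.003, 0.119, 0, 0, 0]}}

```text
time: 3.75
tool_pos: [562.5, 224.3, 242.0]
ee_rot: [0.983, 0.182, 0.0, 0.0]
ft_force: [0.2, -0.5, 0.3]
grip_width: 0.1
gripper_force: 0.0
```

Call:
{"op": "drive_tool", "data": {"series": [0.006, 0, 0, 0, 0, 0, 0.012, 0, 0, 0, 0, 0, 0.018, 0, 0, 0, 0, 0, 0.018, 0, 0, 0, 0, 0]}}

```text
time: 4.15
tool_pos: [579.3, 230.8, 241.7]
ee_rot: [0.983, 0.182, 0.0, -0.0]
ft_force: [-0.6, -0.6, -0.5]
grip_width: 0.2
gripper_force: 0.0
```

Run:
```python
from h import *
np.set_printoptions(precision=3,suppress=True)
s=arm.read_state(); print(s['time'],tocase(s['tool_pos']),s['ft_force'])
w=snap('wrist','w1.png');t=snap('top','t1.png');c=snap('scene','s1.png')
cv2.imwrite('pics/v1.png',cv2.cvtColor(np.hstack([w,cv2.resize(c[30:220,260:440],(364,384))]),cv2.COLOR_RGB2BGR)[:,100:876])
```

```text
4.15 [-46.41   -4.549 241.73 ] [-0.574 -0.558 -0.505]
```

View pics/v1.png

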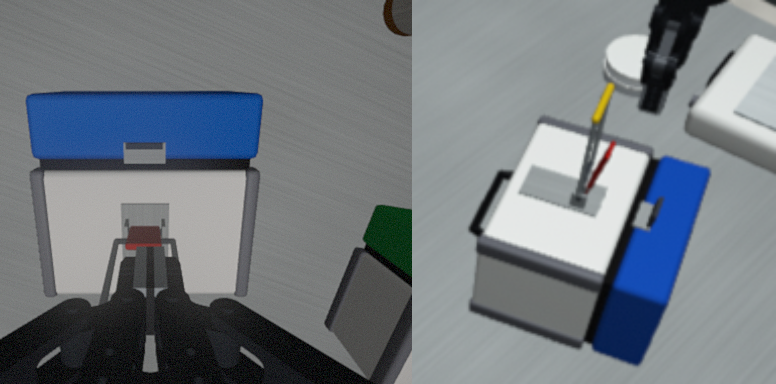

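Run:
```python
from h import *
np.set_printoptions(precision=1,suppress=True)
for z in (200,214,228,242):print(z,proj('s1.png',case(-46,-4.5,z)),proj('s0.png',case(-88.9,-.3,244)))
for f in('s1.png','t1.png'):
    im=cv2.imread('pics/'+f);m=cv2.inRange(cv2.cvtColor(im,cv2.COLOR_BGR2HSV),(18,120,90),(35,255,255))
    for c in cv2.findContours(m,0,2)[0]:
        if cv2.contourArea(c)>8:print(f,cv2.minAreaRect(c))
s=cv2.imread('pics/s1.png')[0:160,300:460];t=cv2.imread('pics/t1.png')[85:245,45:205]
cv2.imwrite('pics/v2.png',cv2.resize(np.hstack([s,t]),(800,400),interpolation=cv2.INTER_CUBIC))
```

```text
200 (np.float64(370.2043900079692), np.float64(105.93014690224405)) (np.float64(353.9519282736205), np.float64(80.54718826629438))
214 (np.float64(371.9186677015513), np.float64(100.5368090364087)) (np.float64(353.9519282736205), np.float64(80.54718826629438))
228 (np.float64(373.68441814180625), np.float64(94.98153129658004)) (np.float64(353.9519282736205), np.float64(80.54718826629438))
242 (np.float64(375.50399493739434), np.float64(89.25690892753214)) (np.float64(353.9519282736205), np.float64(80.54718826629438))
s1.png ((183.16851806640625, 208.70169067382812), (4.459766387939453, 34.71183776855469), 41.987213134765625)
s1.png ((354.13916015625, 80.56185913085938), (4.162919521331787, 21.423805236816406), 23.962486267089844)
t1.png ((345.0577087402344, 172.7884521484375), (4.314554691314697, 32.75139617919922), 78.69007110595703)
t1.png ((104.95247650146484, 167.37525939941406), (4.58344030380249, 32.662574768066406), 69.14553833007812)
t1.png ((101.027587890625, 35.53103256225586), (28.18657112121582, 6.694310665130615), 3.3664605617523193)
```

View pics/v2.png

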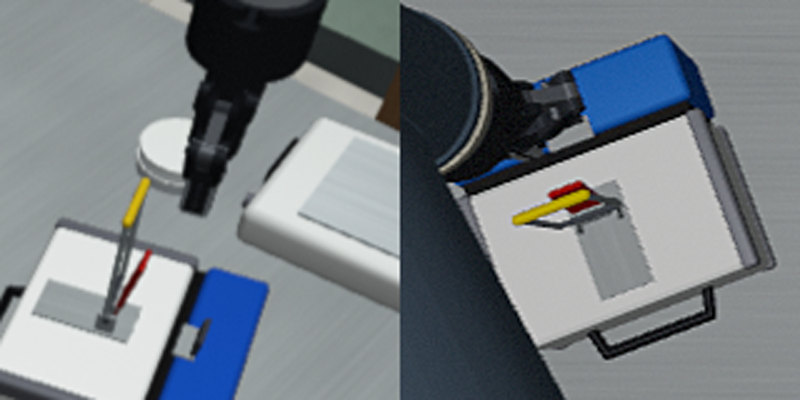

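The bar has not moved (still at scene (354,80.5)); the fingertip shows at scene ≈(378,85), 10 px from where the reported pose should put it. I'll triangulate the fingertip.

Run:
```python
from h import *
np.set_printoptions(precision=1,suppress=True)
# tip pixels: s crop (195,213)/2.5 +(300,0); t crop x(580,95)
a=('s1.png',(300+195/2.5,213/2.5))
for uv in((572,72),(580,90),(582,98)):
    x,e=tri(a,('t1.png',(45+(uv[0]-400)/2.5,85+uv[1]/2.5)));print(x,tocase(x),e)
s=arm.read_state();print(s['tool_pos'],s['ee_rot'],s['grip_width'])
i=arm.camera_info('wrist');E=np.array(i['extrinsics']);C=-E[:3,:3].T@E[:3,3];print('wrist cam',C,tocase(C),E[:3,:3])
for z in(228,242):print(z,proj('w1.png',case(-46,-4.5,z)),proj('t1.png',case(-46,-4.5,z)))
m=cv2.imread('pics/w1.png');cv2.imwrite('pics/v3.png',cv2.resize(m[190:384,180:330],(600,776))[:600])
```

```text
[611.6 183.4 303.2] [-33.2 -60.3 303.2] [8.60677837256194, 8.606778372561795]
[605.6 183.8 297.9] [-38.6 -57.8 297.9] [2.838220403761192, 2.838220403761155]
[602.8 184.9 295. ] [-40.8 -55.8 295. ] [0.5339544612544391, 0.5339544612543572]
[578.4 230.5 241.8] [ 1.   0.2 -0.   0. ] -0.21043768666807605
wrist cam [656.3 259.7 398.6] [ 35.9  -5.1 398.6] [[ 0.4 -0.9  0. ]
 [-0.9 -0.3  0.3]
 [-0.3 -0.1 -0.9]]
228 (np.float64(248.4932752971987), np.float64(236.23651104948195)) (np.float64(102.17251723622397), np.float64(143.87575010618534))
242 (np.float64(248.39917362745462), np.float64(247.72703745750573)) (np.float64(99.57185920090294), np.float64(142.90717329482834))
```

View pics/v3.png

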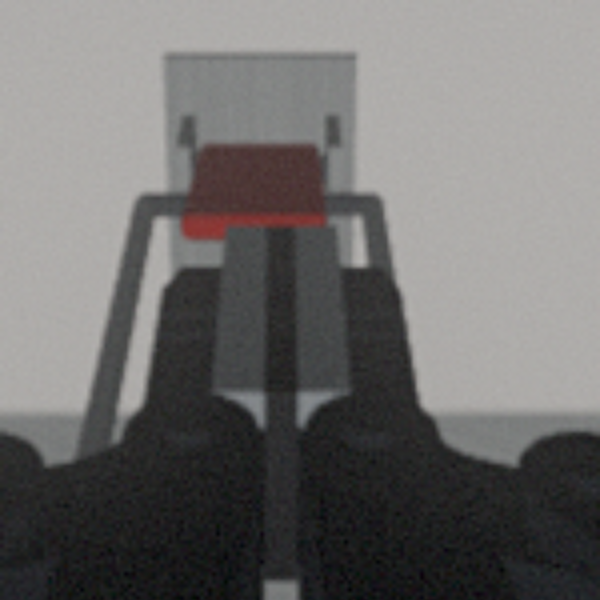

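Run:
```python
from h import *
np.set_printoptions(precision=1,suppress=True)
# front (+x) edge of the tip midpoint in the wrist view; same in scene
for wv in ((250,247),(250,249)):
  for sv in ((376,84.5),(378,85.5),(380,86)):
    x,e=tri(('s1.png',sv),('w1.png',wv));print(wv,sv,tocase(x),e)
for X in(-57,-46,-35):
  for z in(228,240,250,260):print(X,z,np.array(proj('w1.png',case(X,-4.5,z))),np.array(proj('s1.png',case(X,-4.5,z))))
```

```text
(250, 247) (376, 84.5) [-45.   -4.3 250.1] [3.4063301168498885, 3.4063301168500573]
(250, 247) (378, 85.5) [-42.5  -4.9 251. ] [1.5350100331598036, 1.5350100331597138]
(250, 247) (380, 86) [-40.   -5.3 252.6] [0.0245446293701658, 0.024544629370057826]
(250, 249) (376, 84.5) [-45.4  -4.4 250.5] [2.9269826100201275, 2.926982610020152]
(250, 249) (378, 85.5) [-42.9  -5.  251.4] [1.0620195164888815, 1.0620195164887258]
(250, 249) (380, 86) [-40.4  -5.5 253.1] [0.4403832132279023, 0.4403832132279326]
-57 228 [248.5 253.2] [368.   93.3]
-57 240 [248.4 263.8] [369.5  88.4]
-57 250 [248.3 273.8] [370.7  84.2]
-57 260 [248.3 284.9] [372.   79.9]
-46 228 [248.5 236.2] [373.7  95. ]
-46 240 [248.4 246. ] [375.2  90.1]
-46 250 [248.3 255.1] [376.6  85.9]
-46 260 [248.3 265.3] [377.9  81.6]
-35 228 [248.5 218.6] [379.4  96.7]
-35 240 [248.4 227.4] [381.1  91.8]
-35 250 [248.3 235.6] [382.5  87.6]
-35 260 [248.2 244.9] [383.9  83.3]
```

The fingertip really is about z=251, some 9 mm above the reported TCP rather than 14 mm below it. It therefore passed just over the bar, whose top is at 248. I'll go back over it, come down 21 mm lower and push again.

Call:
{"op": "drive_tool", "data": {"series": [0, 0, -0.03, 0, 0, 0, -0.03, -0.003, -0.03, 0, 0, 0, -0.06, -0.003, -0.03, 0, 0, 0, -0.085, -0.003, -0.03, 0, 0, 0, -0.085, -0.003, -0.01, 0, 0, 0, -0.085, -0.003, 0.022, 0, 0, 0, -0.085, -0.003, 0.022, 0, 0, 0, -0.07, -0.003, 0.022, 0, 0, 0, -0.06, -0.003, 0.022, 0, 0, 0, -0.05, -0.003, 0.022, 0, 0, 0, -0.044, -0.003, 0.022, 0, 0, 0, -0.038, -0.003, 0.022, 0, 0, 0]}}

```text
time: 5.5
tool_pos: [542.6, 219.9, 220.1]
ee_rot: [0.983, 0.182, 0.0, -0.0]
ft_force: [-0.2, -0.3, 0.4]
grip_width: 0.2
gripper_force: 0.0
```

Call:
{"op": "drive_tool", "data": {"series": [0.008, 0, 0, 0, 0, 0, 0.016, 0, 0, 0, 0, 0, 0.024, 0, 0, 0, 0, 0, 0.03, 0, 0, 0, 0, 0, 0.035, 0, 0, 0, 0, 0, 0.035, 0, 0, 0, 0, 0, 0.035, 0, 0, 0, 0, 0]}}

```text
time: 6.2
tool_pos: [574.6, 232.3, 219.8]
ee_rot: [0.983, 0.182, -0.0, 0.0]
ft_force: [0.0, -0.4, 0.2]
grip_width: -0.1
gripper_force: 0.0
```

Run:
```python
from h import *
np.set_printoptions(precision=1,suppress=True)
s=arm.read_state(); print(s['time'],tocase(s['tool_pos']),s['ft_force'])
w=snap('wrist','w2.png');c=snap('scene','s2.png')
cv2.imwrite('pics/v4.png',cv2.cvtColor(np.hstack([w[:,100:],cv2.resize(c[30:220,260:440],(364,384))]),cv2.COLOR_RGB2BGR))
```

```text
6.2 [-50.2  -1.5 219.8] [ 0.  -0.4  0.2]
```

View pics/v4.png

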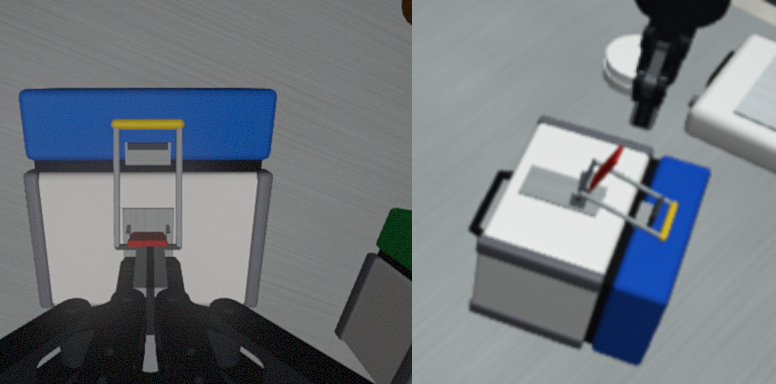

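The loop has flipped: its bar (wrist (247,124)) lies behind the keeper hook (247,147), with the wires straddling it. Now I bring the closed fingers down on the keeper side of the lever and swing the lever back along its arc.

Call:
{"op": "drive_tool", "data": {"series": [0.013, 0, 0, 0, 0, 0, 0.013, 0, 0, 0, 0, 0, 0.013, 0, 0.025, 0, 0, 0, 0.013, 0, 0.045, 0, 0, 0, 0.005, 0, 0.045, 0, 0, 0, -0.003, 0, 0.045, 0, 0, 0, -0.011, 0, 0.045, 0, 0, 0, -0.018, 0, 0.045, 0, 0, 0, -0.025, 0, 0.045, 0, 0, 0, -0.03, 0, 0.045, 0, 0, 0, -0.03, 0, 0.045, 0, 0, 0]}}

```text
time: 7.4
tool_pos: [549.0, 222.5, 180.0]
ee_rot: [0.983, 0.182, 0.005, -0.001]
ft_force: [0.7, -1.4, 21.9]
grip_width: 0.1
gripper_force: 10.9
```

Run:
```python
from h import *
np.set_printoptions(precision=1,suppress=True)
s=arm.read_state(); print(s['time'],tocase(s['tool_pos']),s['ft_force'])
w=snap('wrist','w3.png');c=snap('scene','s3.png')
cv2.imwrite('pics/v5.png',cv2.cvtColor(np.hstack([w[:,100:],cv2.resize(c[30:220,260:440],(364,384))]),cv2.COLOR_RGB2BGR))
```

```text
7.4 [-77.7  -1.5 180. ] [ 0.7 -1.4 21.9]
```

View pics/v5.png

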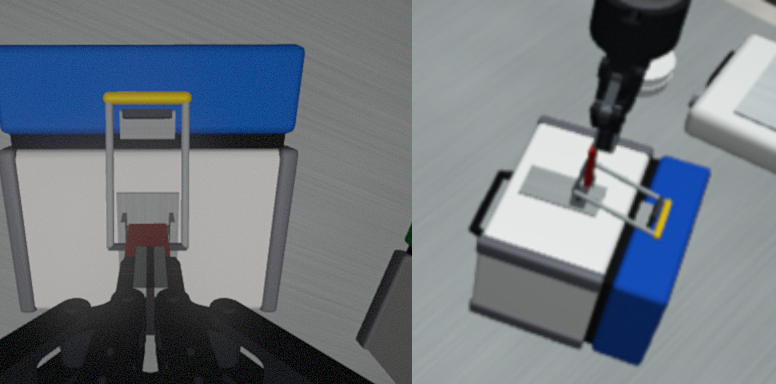

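Vertical force is 22 N: the fingertip is sitting on the lever's end, so it stands too high. I'll lift, back off toward the lid, go lower and re-measure the tip.

Call:
{"op": "drive_tool", "data": {"series": [0, 0, -0.02, 0, 0, 0, 0.02, 0, -0.03, 0, 0, 0, 0.05, 0, -0.03, 0, 0, 0, 0.05, 0, -0.03, 0, 0, 0, 0.05, 0, 0, 0, 0, 0, 0.05, 0, 0.018, 0, 0, 0, 0.05, 0, 0.018, 0, 0, 0]}}

```text
time: 8.2
tool_pos: [591.5, 238.4, 155.4]
ee_rot: [0.983, 0.182, -0.002, 0.001]
ft_force: [0.1, -0.7, -0.7]
grip_width: 0.3
gripper_force: 0.0
```

Run:
```python
from h import *
np.set_printoptions(precision=1,suppress=True)
s=arm.read_state(); T=tocase(s['tool_pos']);print(s['time'],T,s['ft_force'],s['ee_rot'])
w=snap('wrist','w4.png');c=snap('scene','s4.png')
for z in(0,10,20):print(z,[np.array(proj(f,case(T[0]+dx,T[1],T[2]+z))) for f in('w4.png','s4.png') for dx in (-11,11)])
cv2.imwrite('pics/v6.png',cv2.cvtColor(np.hstack([cv2.resize(w[200:300,200:300],(400,400)),cv2.resize(c[60:160,320:420],(400,400))]),cv2.COLOR_RGB2BGR))
```

```text
8.2 [-32.3  -1.8 155.4] [ 0.1 -0.7 -0.7] [ 1.   0.2 -0.   0. ]
0 [array([248.5, 266.1]), array([248.5, 229.5]), array([366.7, 121.6]), array([377.3, 124.9])]
10 [array([248.4, 276.3]), array([248.4, 238. ]), array([367.8, 118.1]), array([378.6, 121.4])]
20 [array([248.3, 287.7]), array([248.3, 247.6]), array([369. , 114.5]), array([379.9, 117.8])]
```

View pics/v6.png

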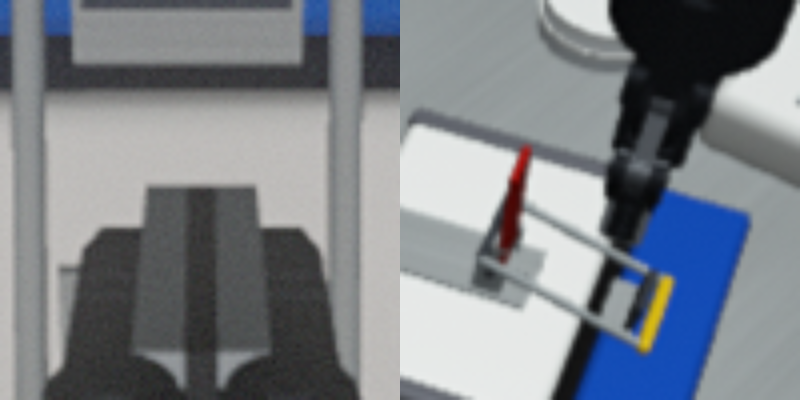

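Call:
{"op": "drive_tool", "data": {"series": [-0.02, 0, 0, 0, 0, 0, -0.038, 0, -0.005, 0, 0, 0, -0.046, 0, -0.006, 0, 0, 0, -0.052, 0, -0.006, 0, 0, 0, -0.057, 0, -0.005, 0, 0, 0, -0.062, 0, -0.003, 0, 0, 0, -0.067, 0, -0.001, 0, 0, 0, -0.067, 0, -0.001, 0, 0, 0]}}

```text
time: 9.1
tool_pos: [530.4, 215.3, 157.5]
ee_rot: [0.983, 0.182, -0.0, 0.0]
ft_force: [0.4, 0.4, 1.0]
grip_width: 0.4
gripper_force: 0.4
```

Run:
```python
from h import *
np.set_printoptions(precision=1,suppress=True)
s=arm.read_state(); T=tocase(s['tool_pos']);print(s['time'],T,s['ft_force'],s['ee_rot'])
w=snap('wrist','w5.png');c=snap('scene','s5.png')
cv2.imwrite('pics/v7.png',cv2.cvtColor(np.hstack([cv2.resize(w[60:300,130:370],(400,400)),cv2.resize(c[60:160,320:420],(400,400))]),cv2.COLOR_RGB2BGR))
```

```text
9.1 [-97.6  -1.5 157.5] [0.4 0.4 1. ] [ 1.   0.2 -0.   0. ]
```

View pics/v7.png

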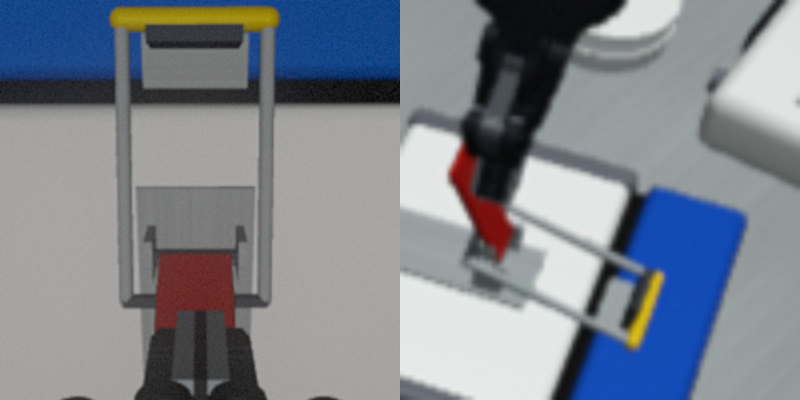

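The lever leans back (about 1 rad), with the bar drawn against the hook at wrist (247,70). I continue along the arc.

Call:
{"op": "drive_tool", "data": {"series": [-0.006, 0, 0.003, 0, 0, 0, -0.011, 0, 0.007, 0, 0, 0, -0.015, 0, 0.011, 0, 0, 0, -0.019, 0, 0.015, 0, 0, 0, -0.022, 0, 0.019, 0, 0, 0, -0.023, 0, 0.022, 0, 0, 0, -0.024, 0, 0.025, 0, 0, 0, -0.024, 0, 0.025, 0, 0, 0]}}

```text
time: 10.0
tool_pos: [508.1, 206.6, 132.4]
ee_rot: [0.983, 0.182, -0.001, 0.0]
ft_force: [0.6, 0.5, 1.1]
grip_width: -0.1
gripper_force: 0.0
```

Call:
{"op": "drive_tool", "data": {"series": [0, 0, 0.003, 0, 0, 0, 0, 0, 0.006, 0, 0, 0, 0, 0, 0.006, 0, 0, 0]}}

```text
time: 10.3
tool_pos: [508.4, 206.7, 126.5]
ee_rot: [0.983, 0.182, -0.0, 0.0]
ft_force: [0.2, 0.5, -0.8]
grip_width: 0.1
gripper_force: 0.0
```

Run:
```python
from h import *
np.set_printoptions(precision=1,suppress=True)
s=arm.read_state(); T=tocase(s['tool_pos']);print(s['time'],T,s['ft_force'],s['ee_rot'])
w=snap('wrist','w6.png');c=snap('scene','s6.png')
cv2.imwrite('pics/v8.png',cv2.cvtColor(np.hstack([cv2.resize(w[60:300,130:370],(400,400)),cv2.resize(c[60:160,320:420],(400,400))]),cv2.COLOR_RGB2BGR))
```

```text
10.3 [-121.2   -1.7  126.5] [ 0.2  0.5 -0.8] [ 1.   0.2 -0.   0. ]
```

I have used my 10 views, so from here I judge by force and colour masks. I press down until firm contact.

Call:
{"op": "drive_tool", "data": {"series": [0, 0, 0.003, 0, 0, 0, 0, 0, 0.006, 0, 0, 0, 0, 0, 0.006, 0, 0, 0]}}

```text
time: 10.7
tool_pos: [509.0, 207.1, 124.7]
ee_rot: [0.983, 0.182, 0.002, 0.0]
ft_force: [-11.4, -6.7, 45.6]
grip_width: -0.4
gripper_force: 22.7
```

Call:
{"op": "drive_tool", "data": {"series": [0, 0, -0.01, 0, 0, 0, 0, 0, -0.04, 0, 0, 0, 0, 0, -0.08, 0, 0, 0, 0, 0, -0.12, 0, 0, 0, 0, 0, -0.16, 0, 0, 0, -0.03, 0, -0.2, 0, 0, 0, -0.06, 0, -0.22, 0, 0, 0, -0.06, 0, -0.22, 0, 0, 0]}}

```text
time: 11.5
tool_pos: [451.0, 185.3, 344.5]
ee_rot: [0.983, 0.182, 0.003, -0.0]
ft_force: [0.5, 0.1, 0.2]
grip_width: -0.1
gripper_force: 0.0
```

Run:
```python
from h import *
np.set_printoptions(precision=1,suppress=True)
s=arm.read_state(); print(s['time'],tocase(s['tool_pos']),s['ft_force'])
M={}
for n,f,(x0,y0,x1,y1) in(('wrist','w7.png',(120,0,400,384)),('scene','s7.png',(280,30,420,220)),('top','t7.png',(45,85,205,245))):
    im=cv2.cvtColor(snap(n,f),cv2.COLOR_RGB2HSV)
    for c,a in(('yel',[((18,120,70),(35,255,255))]),('red',[((0,130,50),(8,255,255)),((172,130,50),(180,255,255))])):
        m=sum(cv2.inRange(im,*q) for q in a); k=np.zeros_like(m);k[y0:y1,x0:x1]=m[y0:y1,x0:x1]
        cs=[q for q in cv2.findContours(k,0,2)[0] if cv2.contourArea(q)>5]
        if cs:
            q=max(cs,key=cv2.contourArea);r=cv2.minAreaRect(q);M[f,c]=r[0];b=cv2.boxPoints(r)
            print(f,c,cv2.contourArea(q),[tocase(plane(f,p,138 if c=='red' else 130)) for p in b])
for c in('yel','red'):
    a=[(f,M[f,c]) for f in('w7.png','s7.png','t7.png') if (f,c) in M]
    if len(a)>1:x,e=tri(*a);print(c,len(a),tocase(x),e)
```

```text
11.5 [-182.5   -1.1  344.5] [0.5 0.1 0.2]
w7.png red 1242.0 [array([-89.8,  11.5, 138. ]), array([-89.8, -12.6, 138. ]), array([-148.9,  -13.3,  138. ]), array([-148.9,   12.1,  138. ])]
s7.png yel 41.5 [array([-11.9, -32.2, 130. ]), array([-10.9,  21.8, 130. ]), array([ -4.1,  21. , 130. ]), array([ -5.3, -32.9, 130. ])]
s7.png red 221.5 [array([-146.1,  -15.5,  138. ]), array([-149.8,   11.3,  138. ]), array([-89.2,  13.1, 138. ]), array([-86.5, -13.3, 138. ])]
t7.png yel 27.5 [array([ -5.8,  25.8, 130. ]), array([ -6.2, -26.8, 130. ]), array([-13.1, -26.7, 130. ]), array([-12.6,  25.8, 130. ])]
t7.png red 375.5 [array([-89.1,  14.4, 138. ]), array([-89. , -11.6, 138. ]), array([-148.9,  -12.3,  138. ]), array([-149. ,   13.7,  138. ])]
yel 2 [ -7.9   1.2 122.8] [0.1556308154316363, 0.15563081543185742]
red 3 [-118.5    0.3  136.7] [0.8939629183703125, 0.5925929950889514, 1.0717692399219494]
```

Lever is flat: three views agree, 59 mm long at z≈137. One numeric check remains, on the lid drawing in and the bar's height.

Run:
```python
from h import *
np.set_printoptions(precision=2,suppress=True)
for a,b,(x0,y0,x1,y1) in(('s0.png','s7.png',(280,30,420,220)),('t0.png','t7.png',(45,85,205,245))):
    m=[]
    for f in(a,b):
        h=cv2.cvtColor(cv2.imread('pics/'+f),cv2.COLOR_BGR2HSV);k=cv2.inRange(h,(105,150,90),(125,255,255))[y0:y1,x0:x1]
        c=max(cv2.findContours(k,0,2)[0],key=cv2.contourArea)[:,0]+[x0,y0]
        P=np.array([tocase(plane(a,p,120)) for p in c]); q=P[(abs(P[:,1])<85)&(abs(P[:,1])>30)&(P[:,0]>10)]
        m.append((np.mean(q[:,0]),len(q)))
        if f==b:
            im=cv2.imread('pics/'+f);h=cv2.inRange(cv2.cvtColor(im,cv2.COLOR_BGR2HSV),(18,70,50),(38,255,255))[y0:y1,x0:x1]
            ys,xs=np.nonzero(h);pts=np.c_[xs+x0,ys+y0];print(f,len(pts),[proj(f,case(-8.5,0,z)) for z in(124,130)],pts.mean(0))
    print('far edge',m)
```

```text
s7.png 74 [(np.float64(379.8600702533463), np.float64(136.71220644570008)), (np.float64(380.5961505288715), np.float64(134.75495676162305))] [379.92 137.2 ]
far edge [(np.float64(28.58900792891762), 24), (np.float64(25.58406089477421), 24)]
t7.png 67 [(np.float64(110.19480000140038), np.float64(133.00539638847465)), (np.float64(109.26671964832585), np.float64(132.57066504312812))] [109.82 132.36]
far edge [(np.float64(27.66721169208798), 40), (np.float64(24.52186544602298), 40)]
```

```bash
python3 -c "
from plant import arm
print(arm.sign_off())"
```

```text
the job is handed in; nothing more can be done
None
```

I handed the job in with the blue latch closed: lever flat, bar behind the keeper, lid drawn in about 3 mm (gap about 2 mm) and the green case never approached; sign-off gave no verdict, and the closed fingertips measured about 10 mm short of the TCP instead of 14 mm ahead of it, so the first push passed over the bar and the first lever push landed on its end (22 N).

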